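Put the brass finger planes away by size

TASK

On the violin maker's bench, put each of the four brass finger planes into the felt-lined rest made for its size: the smallest plane in the smallest rest, and so on up to the largest in the largest, each sitting flat on the felt inside the walls. Set them down, do not drop them, and leave the two wooden planes where they are.

Things in the scene. Friction and masses are not known exactly. Their poses are not given: they have to be found in the camera images.
- plane_smallest: The smallest of four brass finger planes: block-shaped brass body 32 mm long (x), 20 wide (y), 22 high, steel iron inside, small screw up to 3 mm above it; loose, about 45 g. Origin: centre of its flat sole; z up. Long sides flat and upright: grip across the width, fingertips about 10 mm above the sole, to clear the rest walls when opening.
- plane_second: The second smallest of four brass finger planes: block-shaped brass body 48 mm long (x), 26 wide (y), 25 high, steel iron inside, small screw up to 3 mm above it; loose, about 100 g. Origin: centre of its flat sole; z up. Long sides flat and upright: grip across the width, fingertips about 10 mm above the sole, to clear the rest walls when opening.
- plane_third: The third smallest of four brass finger planes: block-shaped brass body 64 mm long (x), 32 wide (y), 28 high, steel iron inside, small screw up to 3 mm above it; loose, about 180 g. Origin: centre of its flat sole; z up. Long sides flat and upright: grip across the width, fingertips about 10 mm above the sole, to clear the rest walls when opening.
- plane_largest: The largest of four brass finger planes: block-shaped brass body 80 mm long (x), 38 wide (y), 31 high, steel iron inside, small screw up to 3 mm above it; loose, about 280 g. Origin: centre of its flat sole; z up. Long sides flat and upright: grip across the width, fingertips about 10 mm above the sole, to clear the rest walls when opening.
- rest_smallest: The smallest of four rests: a pale wooden tray lined with green felt, fixed. Inside 52 mm long (x) and 40 mm wide (y), 10 mm more on every side than the smallest brass plane; walls 4 mm thick, felt floor 4 mm above the bench, rim 9 mm above the bench. Origin at the centre of its underside, on the bench; x along its length, z up.
- rest_second: The second smallest of four rests: a pale wooden tray lined with green felt, fixed. Inside 68 mm long (x) and 46 mm wide (y), 10 mm more on every side than the second smallest brass plane; walls 4 mm thick, felt floor 4 mm above the bench, rim 9 mm above the bench. Origin at the centre of its underside, on the bench; x along its length, z up.
- rest_third: The third smallest of four rests: a pale wooden tray lined with green felt, fixed. Inside 84 mm long (x) and 52 mm wide (y), 10 mm more on every side than the third smallest brass plane; walls 4 mm thick, felt floor 4 mm above the bench, rim 9 mm above the bench. Origin at the centre of its underside, on the bench; x along its length, z up.
- rest_largest: The largest of four rests: a pale wooden tray lined with green felt, fixed. Inside 100 mm long (x) and 58 mm wide (y), 10 mm more on every side than the largest brass plane; walls 4 mm thick, felt floor 4 mm above the bench, rim 9 mm above the bench. Origin at the centre of its underside, on the bench; x along its length, z up.
- rosewood_plane: A wooden finger plane of the same form, dark red-brown, 70 x 34 x 29 mm, loose. Stays where it is. Origin at the centre of its sole, x along its length, z up.
- ebony_plane: A wooden finger plane of the same form, black, 48 x 26 x 26 mm, loose. Stays where it is. Origin at the centre of its sole, x along its length, z up.
Mind the look-alikes: they are no part of the job. Leave any green or turquoise look-alike of the plane_smallest alone.

How it is judged:
By the outcome, as a careful person would: the job done as asked, in the order asked, and still so for the second after the job is handed in, with the robot touching nothing.
It also fails if it takes over 102 s, if anything falls off the work surface, if the arm or the gripper's body presses on something with over 40 N, if the wrist force passes 120 N, or if a joint passes its speed limit or range.

ROBOT

A 6-joint arm with a two-finger parallel gripper is mounted at the origin on the work surface. World frame = base frame: x ahead of the robot, y to its left, z up, the work surface at z = 0. Lengths are in mm, angles in rad, forces in N, time in s.
With the tool pointing down it reaches from about 225 to 725 mm from the base axis. Payload 3.1 kg.
Tool frame: the origin (TCP) lies at the very end of the fingers, on their centre line; the grasp point (between the pads) lies 19 mm behind it (hold_point_z is the distance from the TCP to the grasp point, in mm); z points along the fingers, y is the line along which they close (so a half turn about z gives the same grasp; the last joint's range is limited). The gripper opens to 85 mm and grips with 20 to 120 N. Pads are 22 mm wide; open, the fingers measure 114 mm over their backs; the gripper's body (76 mm by 85 mm) begins 54 mm behind the grasp point. The pads swing forward as they close: fully open they stand 13 mm farther back than shut.
Start: joints at [1.178, 0.048, 0.099, 1.622, 0, 1.443], TCP at [137.409, 506.691, 231.312] pointing down, gripper open.
Joint ranges: [-2.91, 2.91], [-0.99, 1.94], [-1.21, 1.42], [-2.12, 2.29], [-1.49, 1.47], [-3.14, 3.14]. Speed limits (rad/s): [2.79, 2.79, 3.14, 3.14, 3.14, 3.14].

INTERFACE

Orientations are given as a unit quaternion [x, y, z, w].
In Python, from rig import * gives the robot as it stands.
- The arm moves only by the tool carry_out, never from a script. Its argument "targets" is a list of rows, each a list of 3 entries, a list of its own where there are three numbers: the opening, from 0 (shut) to 1 (fully open), then the shift along the tool's x, y, z in cm, then the turn, a rotation vector about the tool's x, y, z in rad. In form: [[hand, [x, y, z], [wx, wy, wz]], ...]. A call has 1 to 8 rows; each row shifts and turns the commanded pose from where the row before left it, along the tool's axes as they then stand; what a row does not reach is not made up. A row lasts 1/10 s, in which the tool goes at most 50 mm and 8.59 degrees, less where a joint would pass 70% of its speed; a pose out of reach is approached as far as the arm can. A call with a gripper value outside its range is refused whole. The fingers move at their own pace and stop on an object; the grip force is fixed at half the most. Time passes only in rows, so rows that do not move let the fingers close. It gives the time, the measured TCP pose, the force, the opening and the grip force at its end, in the units of the state.
- observe(): the state, without advancing time (a new reading comes with each control period).
- capture(name): name is "scene" or "top"; returns a dict with "color" (400x640x3 uint8, red, green, blue), "K" (3x3 intrinsics, pixels), "view" (4x4, takes a point from world to camera coordinates). Camera axes: x right, y down, z forward; pixel columns grow to the right and rows downward; lengths in mm; the calibration is good to about 2 mm. A picture is of the moment at which its call begins. There is no depth.
- sign_off(): hands the job in; it is judged then, once.
The state is a dict: "time": time; "q": joint angles; "dq": joint speeds; "tau": joint torques, N m; "eef_pos": TCP position; "eef_rot": TCP orientation; "contact_force": force on the tool from outside, world axes, zero at the start; "torque": the same for the moment, N m; "gripper_width": finger opening in mm; "gripper_force": force on a finger pad.
Only numpy, scipy, OpenCV 4.12 (cv2) and the standard library are available. Lean on these libraries where they do the work, as an engineer would, in place of code of your own. Each camera call takes 0.05 s, during which the arm holds its last target. There are 200 camera calls.

## Working session

There is one attempt and no reset: what is moved stays moved. The work goes in short steps, Python scripts to look and compute and a tool call to move; the robot and the scene stay as the last step left them, time stands still between calls to the robot, and variables do not carry over. Pictures are saved under pics/ and viewed, at most 14 in all, crops included, and the job is handed in when it is done.

Besides the shell and the picture viewer there is one more tool, called after ">>>" as a command line: name --argument value ..., lists and objects as JSON in quotes. carry_out: Moves the arm, as the interface text tells. Its arguments: {"type":"object","properties":{"targets":{"type":"array"}},"required":["targets"]}

```bash
ls; mkdir -p pics; python3 - <<'E'
from rig import *
import cv2
s=observe(); print({k:s[k] for k in('time','eef_pos','eef_rot','gripper_width')})
for n in("top","scene"):
    c=capture(n); cv2.imwrite(f"pics/{n}0.png",c["color"][...,::-1]); print(c["K"],c["view"])
E
```

```text
pics
{'time': 0.0, 'eef_pos': array([137.1835161 , 506.13081337, 230.12660173]), 'eef_rot': array([ 1.32004507e-01,  9.91248438e-01, -1.12037664e-03, -2.98121368e-04]), 'gripper_width': 85.43624433929006}
[[493.8872642    0.         315.83313103]
 [  0.         493.8872642  205.58909228]
 [  0.           0.           1.        ]] [[-1.19819322e-02 -9.99888968e-01 -8.85920184e-03  9.92660598e+00]
 [-9.97429043e-01  1.25775283e-02 -7.05486414e-02  5.01617765e+02]
 [ 7.06522351e-02  7.99111617e-03 -9.97468999e-01  1.56249781e+03]
 [ 0.00000000e+00  0.00000000e+00  0.00000000e+00  1.00000000e+00]]
[[376.51057519   0.         322.42399348]
 [  0.         376.51057519 203.08903331]
 [  0.           0.           1.        ]] [[ 2.89315888e-01  9.57117866e-01  1.48898412e-02 -1.60961415e+02]
 [ 7.62800919e-01 -2.21124922e-01 -6.07650003e-01 -3.57879314e+02]
 [-5.78300160e-01  1.87160785e-01 -7.94065341e-01  1.28975240e+03]
 [ 0.00000000e+00  0.00000000e+00  0.00000000e+00  1.00000000e+00]]
```

View pics/top0.png

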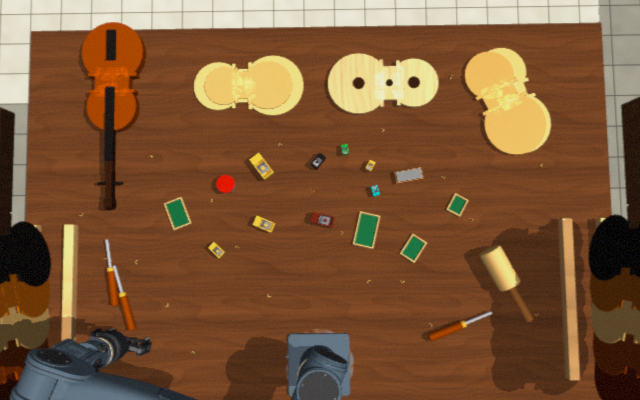

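View pics/scene0.png

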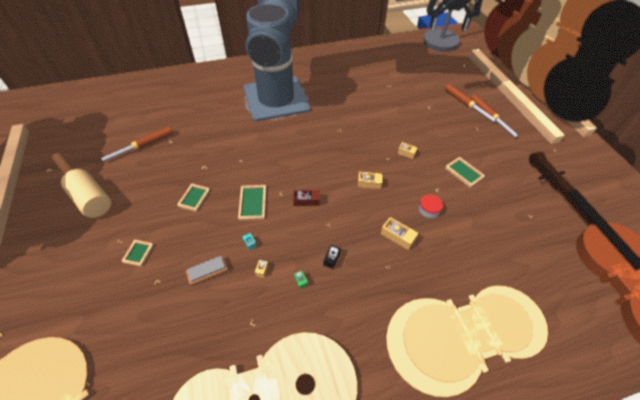

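Top view: the brass planes are at (261,166) largest, (264,224) third, (216,250) second and (370,166) smallest. The look-alikes are green (345,149) and turquoise (375,190), and the wooden planes are ebony (318,161) and rosewood (322,220). The rests are at (367,230), (178,213), (413,248) and (457,205). Next I'll measure them by silhouette fitting, with a crop to confirm.

```bash
cat > fit.py <<'E'
import numpy as np, cv2
from scipy.optimize import minimize
U=8
def proj(P,c):
    p=(c["view"][:3,:3]@P.T).T+c["view"][:3,3]; q=(c["K"]@p.T).T; return q[:,:2]/q[:,2:]
def unproj(uv,c,z):
    R,t=c["view"][:3,:3],c["view"][:3,3]; d=R.T@np.linalg.inv(c["K"])@np.array([*uv,1]); o=-R.T@t
    return (o+d*(z-o[2])/d[2])
def box(p,L,W,z0,z1):
    x,y,a=p; R=np.array([[np.cos(a),-np.sin(a)],[np.sin(a),np.cos(a)]])
    c=np.array([[i*L/2,j*W/2] for i in(1,-1) for j in(1,-1)])@R.T+[x,y]
    return np.vstack([np.c_[c,np.full(4,z)] for z in(z0,z1)])
def mask(c,kind,uv,r):
    u,v=map(int,uv); u0,v0=u-r,v-r
    im=cv2.resize(c["color"][v0:v+r,u0:u+r],None,fx=U,fy=U,interpolation=cv2.INTER_LINEAR)
    h=cv2.cvtColor(im,cv2.COLOR_RGB2HSV).astype(int); H,S,V=h[...,0],h[...,1],h[...,2]
    pale=(H>=17)&(H<=33)&(V>125)&(S>40)
    m=pale if kind=="plane" else pale|((H>40)&(H<90)&(S>90)&(V>50))
    n,l,st,ce=cv2.connectedComponentsWithStats(m.astype(np.uint8))
    k=1+np.argmin(np.hypot(*(ce[1:]-r*U).T)-np.sqrt(st[1:,4]))
    pts=np.argwhere(l==k)[:,::-1].astype(np.int32)
    out=np.zeros(l.shape,np.uint8); cv2.fillConvexPoly(out,cv2.convexHull(pts),1)
    return out,(u0,v0),im
def fit(c,kind,uv,L,W,z0,z1,r=30):
    m,o,im=mask(c,kind,uv,r)
    hull=lambda p:cv2.convexHull((((proj(box(p,L,W,z0,z1),c)-o+.5)*U-.5)).astype(np.float32))
    def cost(p):
        q=np.zeros_like(m); cv2.fillConvexPoly(q,np.round(hull(p)*16).astype(np.int32),1,shift=4)
        return 1-(q&m).sum()/(q|m).sum()
    b=None
    g=unproj(uv,c,(z0+z1)/2)
    for a in np.arange(0,np.pi,np.pi/8):
        s=minimize(cost,[g[0],g[1],a],method="Nelder-Mead",options=dict(initial_simplex=np.array([[g[0],g[1],a],[g[0]+8,g[1],a],[g[0],g[1]+8,a],[g[0],g[1],a+.3]]),xatol=.05,fatol=1e-5))
        if b is None or s.fun<b.fun: b=s
    cv2.polylines(im,[hull(b.x).astype(np.int32)],True,(255,0,255),1)
    return b.x[:2],(b.x[2]+np.pi/2)%np.pi-np.pi/2,1-b.fun,im
PD={"smallest":(32,20,22),"second":(48,26,25),"third":(64,32,28),"largest":(80,38,31)}
E
cat > m.py <<'E'
from rig import *
from fit import *
T,S=capture("top"),capture("scene")
pl={"smallest":((370,166),(261,268)),"second":((216,250),(408,150)),"third":((264,224),(370,180)),"largest":((261,166),(400,233))}
rs={"smallest":((457,205),(138,253)),"second":((413,248),(194,197)),"third":((178,213),(465,171)),"largest":((367,230),(253,202))}
rows=[]
for k,(L,W,H) in PD.items():
    ims=[]
    for kind,d,dim in(("plane",pl,(L,W,0,H)),("rest",rs,(L+28,W+28,0,9))):
        for c,uv in zip((T,S),d[k]):
            p,a,f,im=fit(c,kind,uv,*dim,r=24 if kind=="plane" else 32); ims.append(cv2.resize(im,(190,190)))
            print(kind,k,p.round(1),round(a,3),round(f,3))
    rows.append(np.hstack(ims))
im=np.vstack(rows); cv2.imwrite("pics/fit.png",cv2.resize(im,(600,600))[...,::-1])
E
python3 m.py
```

```text
plane smallest [ 631.2 -173.7] -0.43 0.841
plane smallest [ 626.4 -172.1] -0.549 0.908
rest smallest [ 500.6 -451.7] -0.874 0.58
rest smallest [ 488.9 -456.6] 0.49 0.388
plane second [365.1 323.8] 0.762 0.916
plane second [363.1 324. ] 0.819 0.939
rest second [ 362.9 -305.4] -0.586 0.945
rest second [ 348.9 -307.5] 0.077 0.417
plane third [446.6 171.7] 1.115 0.863
plane third [442.5 172.7] 1.196 0.933
rest third [485.  450.7] 0.51 0.68
rest third [472.2 453.5] 0.741 0.413
plane largest [633.2 178.3] 0.639 0.892
plane largest [629.  178.6] 0.628 0.969
rest largest [ 424.1 -154.5] -0.301 0.753
rest largest [ 409.1 -155. ] -0.068 0.564
```

View pics/fit.png

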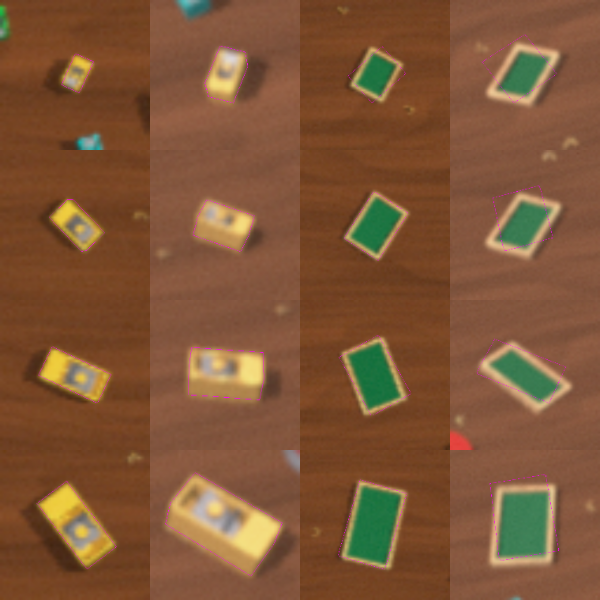

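The crop confirms four brass bodies in increasing size, with the green and turquoise look-alikes outside the selections. The rest fit latched onto the felt alone, so I'll refit using the visible felt (floor quad intersected with inner rim quad).

```bash
cat > m2.py <<'E'
from rig import *
import fit as F
from fit import *
T,S=capture("top"),capture("scene")
rs={"smallest":((457,205),(138,253)),"second":((413,248),(194,197)),"third":((178,213),(465,171)),"largest":((367,230),(253,202))}
for k,uvs in rs.items():
    L,W,_=PD[k]; L+=20; W+=20
    for c,uv in zip((T,S),uvs):
        r=32;u0,v0=uv[0]-r,uv[1]-r
        im=cv2.resize(c["color"][v0:v0+2*r,u0:u0+2*r],None,fx=U,fy=U,interpolation=cv2.INTER_LINEAR)
        h=cv2.cvtColor(im,cv2.COLOR_RGB2HSV).astype(int)
        m=((h[...,0]>45)&(h[...,0]<90)&(h[...,1]>80)).astype(np.uint8)
        n,l,st,ce=cv2.connectedComponentsWithStats(m); m=(l==1+np.argmax(st[1:,4])).astype(np.uint8)
        def quad(p,z):
            q=np.zeros_like(m); P=box(p,L,W,z,z)[:4]
            cv2.fillConvexPoly(q,np.round(cv2.convexHull(((proj(P,c)-(u0,v0)+.5)*U-.5).astype(np.float32))*16).astype(np.int32),1,shift=4); return q
        def cost(p):
            q=quad(p,4)&quad(p,9); return 1-(q&m).sum()/(q|m).sum()
        g=unproj(uv,c,4); b=None
        for a in np.arange(0,np.pi,np.pi/8):
            s=minimize(cost,[g[0],g[1],a],method="Nelder-Mead",options=dict(initial_simplex=np.array([[g[0],g[1],a],[g[0]+8,g[1],a],[g[0],g[1]+8,a],[g[0],g[1],a+.3]]),xatol=.05,fatol=1e-5))
            if b is None or s.fun<b.fun:b=s
        print(k,b.x[:2].round(1),round((b.x[2]+np.pi/2)%np.pi-np.pi/2,3),round(1-b.fun,3))
s=observe();print(s["eef_pos"],s["eef_rot"],s["time"])
E
python3 m2.py
```

```text
smallest [ 501.4 -450.3] -0.539 0.83
smallest [ 496.8 -450.3] -0.532 0.737
second [ 363.1 -304.5] -0.61 0.862
second [ 359.  -304.6] -0.701 0.735
third [484.4 451.8] 0.395 0.878
third [479.8 453.3] 0.3 0.742
largest [ 423.2 -156.4] -0.258 0.894
largest [ 417.9 -156.1] -0.283 0.792
[137.3242162  506.48731031 230.86388499] [ 1.31995724e-01  9.91250190e-01 -4.22432955e-04 -1.04365798e-04] 0.3
```

```bash
cat > plan.py <<'E'
# usage: plan.py hand x y z psi  (psi = world angle of tool y); prints rows of 8
import sys, numpy as np
from scipy.spatial.transform import Rotation as Ro
from rig import *
h,x,y,z,psi=map(float,sys.argv[1:6]); step=float(sys.argv[6]) if len(sys.argv)>6 else 45
s=observe(); p=np.array(s["eef_pos"]); R=Ro.from_quat(s["eef_rot"])
print("t",round(s["time"],2),"p",p.round(1),"w",round(s["gripper_width"],1),"F",np.round(s["contact_force"],1),"tilt",np.round(R.as_matrix()[:2,2],3),"q",np.round(s["q"],2))
g=np.array([x,y,z]); c,sn=np.cos(psi),np.sin(psi)
Rg=Ro.from_matrix(np.array([[-sn,c,0],[c,sn,0],[0,0,-1]]))
n=int(max(1,np.ceil(max(np.linalg.norm(g-p)/step,(R.inv()*Rg).magnitude()/.14))))
p0=p.copy(); rows=[]
for i in range(1,n+1):
    tgt=p0+(g-p0)*i/n
    d=np.round(R.inv().apply(tgt-p)/10,1 if i<n else 2); w=np.round((R.inv()*Rg).as_rotvec()/(n-i+1),2)
    p=p+R.apply(d*10); R=R*Ro.from_rotvec(w); rows.append([h,(d+0).tolist(),(w+0).tolist()])
for i in range(0,n,8): print(str(rows[i:i+8]).replace(" ",""))
E
python3 plan.py 1 629 -173 110 1.07
```

```text
t 0.3 p [137.3 506.5 230.9] w 85.5 F [-0.2 -0.2  0. ] tilt [-0.    -0.001] q [ 1.18  0.05  0.1   1.62 -0.    1.44]
[[1.0,[-3.4,-2.8,0.6],[0.0,0.0,0.01]],[1.0,[-3.5,-2.7,0.7],[0.0,0.0,0.01]],[1.0,[-3.5,-2.7,0.6],[0.0,0.0,0.01]],[1.0,[-3.5,-2.7,0.7],[0.0,0.0,0.01]],[1.0,[-3.5,-2.6,0.6],[0.0,0.0,0.01]],[1.0,[-3.6,-2.6,0.6],[0.0,0.0,0.01]],[1.0,[-3.6,-2.6,0.7],[0.0,0.0,0.01]],[1.0,[-3.6,-2.5,0.6],[0.0,0.0,0.01]]]
[[1.0,[-3.7,-2.5,0.6],[0.0,0.0,0.01]],[1.0,[-3.6,-2.5,0.7],[0.0,0.0,0.01]],[1.0,[-3.7,-2.4,0.6],[0.0,0.0,0.02]],[1.0,[-3.8,-2.3,0.7],[0.0,0.0,0.01]],[1.0,[-3.7,-2.3,0.6],[0.0,0.0,0.02]],[1.0,[-3.8,-2.2,0.6],[0.0,0.0,0.01]],[1.0,[-3.9,-2.2,0.7],[0.0,0.0,0.02]],[1.0,[-3.8,-2.2,0.6],[0.0,0.0,0.01]]]
[[1.0,[-3.9,-2.0,0.6],[0.0,0.0,0.02]],[1.0,[-4.0,-2.0,0.7],[0.0,0.0,0.01]],[1.0,[-3.94,-1.98,0.63],[0.0,0.0,0.02]]]
```

>>> carry_out --targets '[[1,[-3.4,-2.8,0.6],[0,0,0.01]],[1,[-3.5,-2.7,0.7],[0,0,0.01]],[1,[-3.5,-2.7,0.6],[0,0,0.01]],[1,[-3.5,-2.7,0.7],[0,0,0.01]],[1,[-3.5,-2.6,0.6],[0,0,0.01]],[1,[-3.6,-2.6,0.6],[0,0,0.01]],[1,[-3.6,-2.6,0.7],[0,0,0.01]],[1,[-3.6,-2.5,0.6],[0,0,0.01]]]'

```text
time: 1.1
eef_pos: [345.0, 219.2, 180.1]
eef_rot: [0.172, 0.985, 0.0, 0.0]
contact_force: [1.4, 0.2, 0.3]
gripper_width: 85.3
gripper_force: 0.0
```

>>> carry_out --targets '[[1,[-3.7,-2.5,0.6],[0,0,0.01]],[1,[-3.6,-2.5,0.7],[0,0,0.01]],[1,[-3.7,-2.4,0.6],[0,0,0.02]],[1,[-3.8,-2.3,0.7],[0,0,0.01]],[1,[-3.7,-2.3,0.6],[0,0,0.02]],[1,[-3.8,-2.2,0.6],[0,0,0.01]],[1,[-3.9,-2.2,0.7],[0,0,0.02]],[1,[-3.8,-2.2,0.6],[0,0,0.01]]]'

```text
time: 1.9
eef_pos: [551.7, -67.3, 128.8]
eef_rot: [0.226, 0.974, 0.0, 0.0]
contact_force: [0.3, 1.5, 0.5]
gripper_width: 85.3
gripper_force: 0.0
```

>>> carry_out --targets '[[1,[-3.9,-2.0,0.6],[0,0,0.02]],[1,[-4.0,-2.0,0.7],[0,0,0.01]],[1,[-3.9,-2.0,0.6],[0,0,0.02]],[1,[0,0,0],[0,0,0]],[1,[0,0,0],[0,0,0]]]'

```text
time: 2.4
eef_pos: [628.2, -173.3, 108.6]
eef_rot: [0.25, 0.968, 0.0, -0.002]
contact_force: [-1.2, -0.1, -0.1]
gripper_width: 85.1
gripper_force: 0.0
```

```bash
python3 plan.py 1 629 -173 40 1.07; python3 - <<'E'
from rig import *
import cv2
c=capture("scene")["color"][200:330,180:340]; cv2.imwrite("pics/a1.png",cv2.resize(c,None,fx=4,fy=4,interpolation=3)[...,::-1])
E
```

```text
t 2.4 p [ 628.2 -173.3  108.6] w 85.1 F [-1.2 -0.1 -0.1] tilt [-0.003  0.002] q [-0.37  0.39  0.25  1.44  0.    0.13]
[[1.0,[0.0,0.0,3.4],[0.0,0.0,0.0]],[1.0,[-0.08,0.06,3.46],[0.0,0.0,-0.01]]]
```

View pics/a1.png

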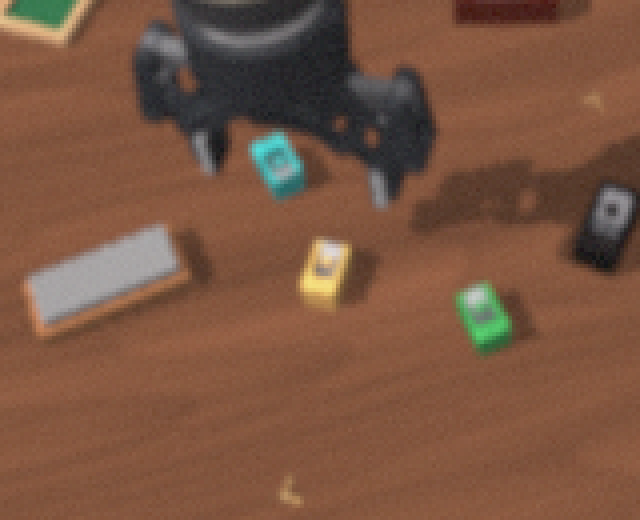

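The crop shows the brass smallest plane at (325,272), between turquoise (278,165) and green (485,317). The gripper is straddling it, so I'll go down.

>>> carry_out --targets '[[1,[0,0,3.4],[0,0,0]],[1,[-0.1,0,3.4],[0,0,-0.01]],[1,[0,0,2.0],[0,0,0]],[1,[0,0,1.0],[0,0,0]],[1,[0,0,0],[0,0,0]],[1,[0,0,0],[0,0,0]]]'

```text
time: 3.05
eef_pos: [630.4, -172.8, 14.2]
eef_rot: [0.244, 0.97, -0.0, 0.001]
contact_force: [0.8, 0.8, 0.1]
gripper_width: 85.7
gripper_force: 0.0
```

```bash
python3 plan.py 1 629 -173 11 1.07; python3 - <<'E'
from rig import *
import cv2
c=capture("scene")["color"][220:320,200:320]; cv2.imwrite("pics/a2.png",cv2.resize(c,None,fx=5,fy=5,interpolation=3)[...,::-1])
E
```

```text
t 3.05 p [ 630.4 -172.8   14.2] w 85.7 F [0.8 0.8 0.1] tilt [ 0.002 -0.001] q [-0.37  0.43  0.12  1.26  0.    0.12]
[[1.0,[0.11,-0.08,0.32],[0.0,0.0,0.01]]]
```

View pics/a2.png

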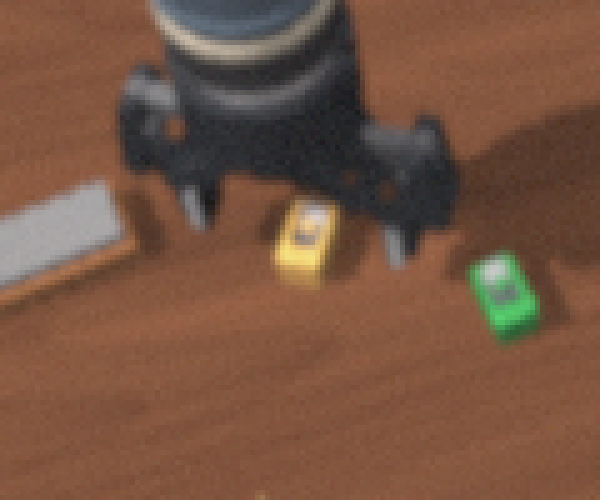

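The plane at (307,240) is centred between the fingertips at (205,215) and (400,255). I'll close on it.

>>> carry_out --targets '[[1,[0,0,0.3],[0,0,0]],[0.5,[0,0,0],[0,0,0]],[0.3,[0,0,0],[0,0,0]],[0.1,[0,0,0],[0,0,0]],[0,[0,0,0],[0,0,0]],[0,[0,0,0],[0,0,0]],[0,[0,0,0],[0,0,0]],[0,[0,0,0],[0,0,0]]]'

```text
time: 3.9
eef_pos: [629.9, -173.3, 9.6]
eef_rot: [0.245, 0.97, -0.0, 0.0]
contact_force: [-0.4, 0.2, 0.9]
gripper_width: 18.1
gripper_force: 61.8
```

```bash
python3 plan.py 0 629 -173 80 1.07
```

```text
t 3.9 p [ 629.9 -173.3    9.6] w 18.1 F [-0.4  0.2  0.9] tilt [ 0.001 -0.   ] q [-0.37  0.44  0.12  1.25 -0.    0.12]
[[0.0,[0.0,0.0,-3.5],[0.0,0.0,0.0]],[0.0,[0.09,-0.01,-3.54],[0.0,0.0,0.01]]]
```

>>> carry_out --targets '[[0,[0,0,-1.5],[0,0,0]],[0,[0,0,-3],[0,0,0]],[0,[0,0,-3],[0,0,0]],[0,[0,0,0],[0,0,0]]]'

```text
time: 4.3
eef_pos: [633.2, -174.5, 91.4]
eef_rot: [0.245, 0.97, -0.001, 0.005]
contact_force: [1.0, -0.4, 0.5]
gripper_width: 18.3
gripper_force: 61.6
```

```bash
python3 plan.py 0 499 -450 70 1.035 40
```

```text
t 4.3 p [ 633.2 -174.5   91.4] w 18.3 F [ 1.  -0.4  0.5] tilt [ 0.01  -0.004] q [-0.37  0.39  0.22  1.39  0.    0.12]
[[0.0,[-0.2,-3.8,0.3],[0.0,0.0,0.01]],[0.0,[-0.1,-3.9,0.2],[0.0,0.0,0.0]],[0.0,[-0.2,-3.8,0.3],[0.0,0.0,0.01]],[0.0,[-0.3,-3.8,0.3],[0.0,0.0,0.0]],[0.0,[-0.2,-3.8,0.2],[0.0,0.0,0.01]],[0.0,[-0.3,-3.8,0.3],[0.0,0.0,0.0]],[0.0,[-0.2,-3.9,0.2],[0.0,0.01,0.01]],[0.0,[-0.36,-3.78,0.31],[0.0,0.0,0.0]]]
```

>>> carry_out --targets '[[0,[-0.2,-3.8,0.3],[0,0,0.01]],[0,[-0.1,-3.9,0.2],[0,0,0]],[0,[-0.2,-3.8,0.3],[0,0,0.01]],[0,[-0.3,-3.8,0.3],[0,0,0]],[0,[-0.2,-3.8,0.2],[0,0,0.01]],[0,[-0.3,-3.8,0.3],[0,0,0]],[0,[-0.2,-3.9,0.2],[0,0,0.01]],[0,[-0.4,-3.8,0.2],[0,0,0]]]'

```text
time: 5.1
eef_pos: [494.1, -449.8, 63.8]
eef_rot: [0.264, 0.964, 0.0, -0.0]
contact_force: [1.1, -0.1, -0.2]
gripper_width: 17.9
gripper_force: 61.6
```

>>> carry_out --targets '[[0,[0,0,0],[0,0,0]],[0,[0,0,0],[0,0,0]],[0,[0,0,0],[0,0,0]]]'

```text
time: 5.4
eef_pos: [495.6, -447.8, 64.0]
eef_rot: [0.264, 0.965, 0.001, -0.0]
contact_force: [0.7, 0.4, -0.5]
gripper_width: 18.2
gripper_force: 61.6
```

```bash
python3 plan.py 0 499 -450 24 1.035 10
```

```text
t 5.4 p [ 495.6 -447.8   64. ] w 18.2 F [ 0.7  0.4 -0.5] tilt [-0.     0.001] q [-0.84  0.45  0.24  1.36  0.   -0.3 ]
[[0.0,[-0.1,0.0,0.8],[0.0,0.0,0.0]],[0.0,[-0.1,0.0,0.8],[0.0,0.0,0.0]],[0.0,[0.0,0.0,0.8],[0.0,0.0,0.0]],[0.0,[-0.1,0.0,0.8],[0.0,0.0,0.0]],[0.0,[-0.1,-0.02,0.8],[0.0,0.0,0.0]]]
```

>>> carry_out --targets '[[0,[-0.1,0,1.5],[0,0,0]],[0,[-0.1,0,1.5],[0,0,0]],[0,[-0.2,0,1.0],[0,0,0]],[0,[0,0,0.7],[0,0,0]],[0,[0,0,0],[0,0,0]],[0,[0,0,0],[0,0,0]]]'

```text
time: 6.0
eef_pos: [498.9, -450.8, 17.1]
eef_rot: [0.264, 0.964, 0.0, -0.0]
contact_force: [0.2, -0.3, -0.3]
gripper_width: 18.2
gripper_force: 61.6
```

```bash
python3 plan.py 0 499 -450 14 1.035 10; python3 - <<'E'
from rig import *
import cv2
c=capture("scene")["color"][200:300,80:200]; cv2.imwrite("pics/a3.png",cv2.resize(c,None,fx=5,fy=5,interpolation=3)[...,::-1])
E
```

```text
t 6.0 p [ 498.9 -450.8   17.1] w 18.2 F [ 0.2 -0.3 -0.3] tilt [-0.  0.] q [-0.83  0.48  0.19  1.28 -0.   -0.3 ]
[[0.0,[0.03,0.07,0.31],[0.0,0.0,0.0]]]
```

View pics/a3.png

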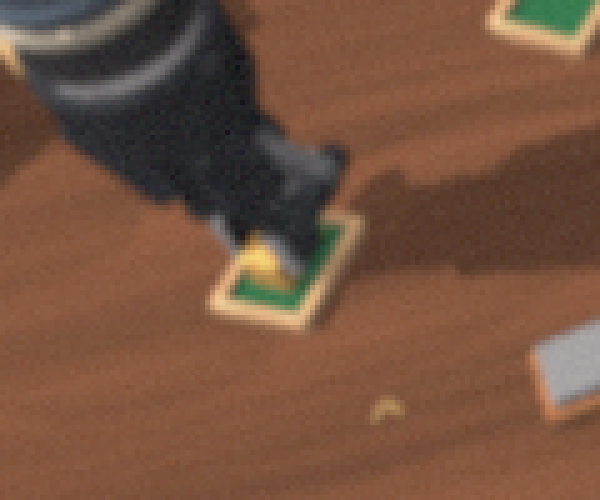

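The brass plane sits inside the rest walls (crop centre ~(275,265)), so I'll lower the last 3 mm.

>>> carry_out --targets '[[0,[0,0,0.2],[0,0,0]],[0,[0,0,0.1],[0,0,0]],[0,[0,0,0.0],[0,0,0]],[0,[0,0,0],[0,0,0]]]'

```text
time: 6.45
eef_pos: [498.9, -451.0, 14.5]
eef_rot: [0.264, 0.964, -0.0, 0.0]
contact_force: [0.1, 0.0, -0.1]
gripper_width: 18.1
gripper_force: 61.6
```

>>> carry_out --targets '[[0,[0,0,0.1],[0,0,0]],[0,[0,0,0],[0,0,0]],[0,[0,0,0],[0,0,0]]]'

```text
time: 6.75
eef_pos: [499.0, -451.2, 13.6]
eef_rot: [0.264, 0.964, -0.0, 0.0]
contact_force: [0.2, -0.0, 0.1]
gripper_width: 17.7
gripper_force: 61.8
```

>>> carry_out --targets '[[0,[0,0,0.05],[0,0,0]],[0,[0,0,0],[0,0,0]],[0,[0,0,0],[0,0,0]]]'

```text
time: 7.05
eef_pos: [499.0, -451.2, 13.6]
eef_rot: [0.264, 0.964, -0.0, 0.0]
contact_force: [-1.4, 1.3, 3.4]
gripper_width: 18.4
gripper_force: 62.1
```

Contact on the felt (3.4 N). Opening.

>>> carry_out --targets '[[0.3,[0,0,0],[0,0,0]],[0.4,[0,0,0],[0,0,0]],[0.6,[0,0,0],[0,0,0]],[0.8,[0,0,0],[0,0,0]],[1,[0,0,0],[0,0,0]],[1,[0,0,-2],[0,0,0]],[1,[0,0,-4],[0,0,0]],[1,[0,0,-4],[0,0,0]]]'

```text
time: 7.85
eef_pos: [498.1, -450.0, 112.2]
eef_rot: [0.264, 0.964, 0.001, -0.001]
contact_force: [1.1, 0.0, 1.1]
gripper_width: 85.1
gripper_force: 0.0
```

```bash
python3 plan.py 1 364 324 100 2.36
```

```text
t 7.85 p [ 498.1 -450.   112.2] w 85.1 F [1.1 0.  1.1] tilt [-0.002  0.003] q [-0.83  0.44  0.33  1.46  0.   -0.3 ]
[[1.0,[2.8,3.3,0.1],[0.0,0.0,-0.07]],[1.0,[2.6,3.5,0.1],[0.0,0.0,-0.07]],[1.0,[2.4,3.7,0.0],[0.0,0.0,-0.07]],[1.0,[2.0,3.9,0.1],[0.0,0.0,-0.07]],[1.0,[1.8,3.9,0.1],[0.0,0.0,-0.07]],[1.0,[1.6,4.1,0.1],[0.0,0.0,-0.07]],[1.0,[1.2,4.2,0.1],[0.0,0.0,-0.08]],[1.0,[0.9,4.3,0.0],[0.0,0.0,-0.07]]]
[[1.0,[0.6,4.3,0.1],[0.0,0.0,-0.08]],[1.0,[0.2,4.4,0.1],[0.0,0.0,-0.07]],[1.0,[0.0,4.3,0.1],[0.0,0.0,-0.08]],[1.0,[-0.4,4.4,0.1],[0.0,0.0,-0.07]],[1.0,[-0.7,4.3,0.0],[0.0,0.0,-0.08]],[1.0,[-1.1,4.2,0.1],[0.0,0.0,-0.07]],[1.0,[-1.3,4.2,0.1],[0.0,0.0,-0.08]],[1.0,[-1.7,4.0,0.1],[0.0,0.0,-0.07]]]
[[1.0,[-2.0,3.9,0.1],[0.0,0.0,-0.08]],[1.0,[-2.22,3.72,0.05],[0.0,0.0,-0.07]]]
```

>>> carry_out --targets '[[1,[2.8,3.3,0.1],[0,0,-0.07]],[1,[2.6,3.5,0.1],[0,0,-0.07]],[1,[2.4,3.7,0],[0,0,-0.07]],[1,[2.0,3.9,0.1],[0,0,-0.07]],[1,[1.8,3.9,0.1],[0,0,-0.07]],[1,[1.6,4.1,0.1],[0,0,-0.07]],[1,[1.2,4.2,0.1],[0,0,-0.08]],[1,[0.9,4.3,0],[0,0,-0.07]]]'

```text
time: 8.65
eef_pos: [438.7, -105.1, 106.8]
eef_rot: [-0.019, 1.0, -0.0, 0.0]
contact_force: [0.3, 0.7, 0.3]
gripper_width: 85.1
gripper_force: 0.0
```

>>> carry_out --targets '[[1,[0.6,4.3,0.1],[0,0,-0.08]],[1,[0.2,4.4,0.1],[0,0,-0.07]],[1,[0,4.3,0.1],[0,0,-0.08]],[1,[-0.4,4.4,0.1],[0,0,-0.07]],[1,[-0.7,4.3,0],[0,0,-0.08]],[1,[-1.1,4.2,0.1],[0,0,-0.07]],[1,[-1.3,4.2,0.1],[0,0,-0.08]],[1,[-1.7,4.0,0.1],[0,0,-0.07]]]'

```text
time: 9.45
eef_pos: [379.0, 239.0, 100.2]
eef_rot: [-0.314, 0.949, 0.0, 0.001]
contact_force: [1.4, 0.0, -0.6]
gripper_width: 85.4
gripper_force: 0.0
```

>>> carry_out --targets '[[1,[-2.0,3.9,0.1],[0,0,-0.08]],[1,[-2.2,3.7,0],[0,0,-0.07]],[1,[0,0,0],[0,0,0]],[1,[0,0,0],[0,0,0]],[1,[0,0,0],[0,0,0]]]'

```text
time: 9.95
eef_pos: [364.9, 322.0, 98.8]
eef_rot: [-0.382, 0.924, -0.0, -0.0]
contact_force: [0.7, -0.8, -0.2]
gripper_width: 85.2
gripper_force: 0.0
```

```bash
python3 plan.py 1 364 324 10 2.36
```

```text
t 9.95 p [364.9 322.   98.8] w 85.2 F [ 0.7 -0.8 -0.2] tilt [-0.    -0.001] q [ 0.59 -0.04 -0.25  1.36 -0.   -0.2 ]
[[1.0,[0.0,0.1,4.4],[0.0,0.0,0.0]],[1.0,[-0.08,0.11,4.48],[0.0,0.0,-0.01]]]
```

>>> carry_out --targets '[[1,[0,0.1,3.5],[0,0,0]],[1,[-0.1,0.1,3.5],[0,0,-0.01]],[1,[0,0,1.2],[0,0,0]],[1,[0,0,0.6],[0,0,0]],[1,[0,0,0],[0,0,0]],[1,[0,0,0],[0,0,0]],[1,[0,0,0],[0,0,0]]]'

```text
time: 10.65
eef_pos: [365.6, 325.7, 12.7]
eef_rot: [-0.387, 0.922, 0.0, 0.002]
contact_force: [-0.2, 0.8, 0.1]
gripper_width: 85.5
gripper_force: 0.0
```

>>> carry_out --targets '[[0.5,[0,0,0],[0,0,0]],[0.4,[0,0,0],[0,0,0]],[0.2,[0,0,0],[0,0,0]],[0,[0,0,0],[0,0,0]],[0,[0,0,0],[0,0,0]],[0,[0,0,0],[0,0,0]],[0,[0,0,0],[0,0,0]]]'

```text
time: 11.35
eef_pos: [364.5, 325.2, 11.3]
eef_rot: [-0.387, 0.922, 0.0, 0.001]
contact_force: [0.1, 0.2, 2.7]
gripper_width: 24.4
gripper_force: 61.6
```

```bash
python3 plan.py 0 361 -304.5 74 0.93 40; python3 - <<'E'
from rig import *
import cv2
c=capture("scene")["color"][90:190,350:470]; cv2.imwrite("pics/b1.png",cv2.resize(c,None,fx=5,fy=5,interpolation=3)[...,::-1])
E
```

```text
t 11.35 p [364.5 325.2  11.3] w 24.4 F [0.1 0.2 2.7] tilt [0.001 0.001] q [ 0.59  0.02 -0.37  1.18 -0.   -0.2 ]
[[0.0,[2.8,-2.7,-0.4],[0.0,0.0,0.09]],[0.0,[2.6,-3.0,-0.4],[0.0,0.0,0.09]],[0.0,[2.3,-3.2,-0.4],[0.0,0.0,0.09]],[0.0,[2.0,-3.4,-0.4],[0.0,0.0,0.09]],[0.0,[1.6,-3.6,-0.4],[0.0,0.0,0.09]],[0.0,[1.4,-3.7,-0.4],[0.0,0.0,0.09]],[0.0,[1.0,-3.8,-0.4],[0.0,0.0,0.09]],[0.0,[0.7,-3.9,-0.4],[0.0,0.0,0.09]]]
[[0.0,[0.3,-3.9,-0.3],[0.0,0.0,0.09]],[0.0,[0.0,-3.9,-0.4],[0.0,0.0,0.09]],[0.0,[-0.4,-3.9,-0.4],[0.0,0.0,0.09]],[0.0,[-0.8,-3.9,-0.4],[0.0,0.0,0.09]],[0.0,[-1.0,-3.8,-0.4],[0.0,0.0,0.09]],[0.0,[-1.5,-3.6,-0.4],[0.0,0.0,0.09]],[0.0,[-1.7,-3.6,-0.4],[0.0,0.0,0.09]],[0.0,[-2.06,-3.33,-0.41],[0.0,0.0,0.09]]]
```

View pics/b1.png

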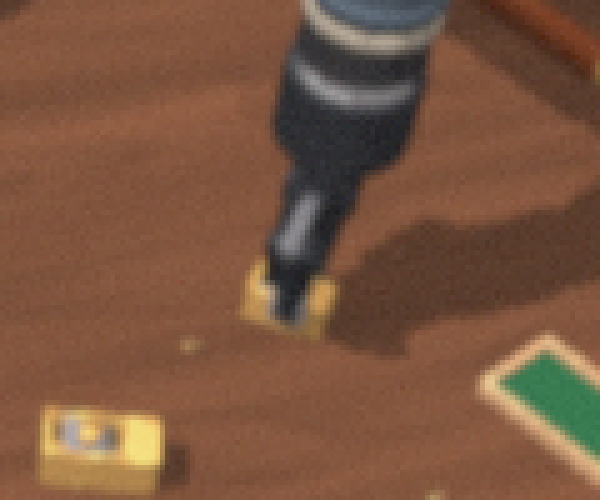

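The second plane is gripped at its middle (crop (290,300)). Lift 6.4 cm, then carry level.

>>> carry_out --targets '[[0,[0,0,-1.4],[0,0,0]],[0,[0,0,-2.5],[0,0,0]],[0,[0,0,-2.5],[0,0,0]],[0,[0,0,0],[0,0,0]]]'

```text
time: 11.8
eef_pos: [366.4, 326.6, 79.0]
eef_rot: [-0.387, 0.922, 0.001, 0.003]
contact_force: [0.5, 0.5, -0.7]
gripper_width: 24.2
gripper_force: 61.1
```

>>> carry_out --targets '[[0,[2.8,-2.7,0],[0,0,0.09]],[0,[2.6,-3.0,0],[0,0,0.09]],[0,[2.3,-3.2,0],[0,0,0.09]],[0,[2.0,-3.4,0],[0,0,0.09]],[0,[1.6,-3.6,0],[0,0,0.09]],[0,[1.4,-3.7,0],[0,0,0.09]],[0,[1.0,-3.8,0],[0,0,0.09]],[0,[0.7,-3.9,0],[0,0,0.09]]]'

```text
time: 12.6
eef_pos: [361.2, 8.4, 73.8]
eef_rot: [-0.036, 0.999, 0.0, -0.001]
contact_force: [-0.1, 0.1, -1.0]
gripper_width: 24.3
gripper_force: 61.1
```

>>> carry_out --targets '[[0,[0.3,-3.9,0],[0,0,0.09]],[0,[0,-3.9,0],[0,0,0.09]],[0,[-0.4,-3.9,0],[0,0,0.09]],[0,[-0.8,-3.9,0],[0,0,0.09]],[0,[-1.0,-3.8,0],[0,0,0.09]],[0,[-1.5,-3.6,0],[0,0,0.09]],[0,[-1.7,-3.6,0],[0,0,0.09]],[0,[-2.1,-3.3,0],[0,0,0.09]]]'

```text
time: 13.4
eef_pos: [360.0, -305.6, 73.6]
eef_rot: [0.319, 0.948, 0.001, -0.001]
contact_force: [1.4, 0.2, -0.2]
gripper_width: 24.4
gripper_force: 61.1
```

>>> carry_out --targets '[[0,[0,0,0],[0,0,0]],[0,[0,0,0],[0,0,0]],[0,[0,0,0],[0,0,0]]]'

```text
time: 13.7
eef_pos: [360.5, -303.2, 73.9]
eef_rot: [0.316, 0.949, 0.001, -0.001]
contact_force: [0.1, 0.9, -1.8]
gripper_width: 23.9
gripper_force: 61.1
```

```bash
python3 plan.py 0 361 -304.5 19 0.93 15
```

```text
t 13.7 p [ 360.5 -303.2   73.9] w 23.9 F [ 0.1  0.9 -1.8] tilt [-0.001  0.002] q [-0.84 -0.06 -0.33  1.31  0.   -0.2 ]
[[0.0,[0.0,0.0,1.4],[0.0,0.0,0.0]],[0.0,[-0.1,0.0,1.3],[0.0,0.0,0.0]],[0.0,[0.0,-0.1,1.4],[0.0,0.0,0.0]],[0.0,[-0.04,0.02,1.39],[0.0,0.0,0.0]]]
```

>>> carry_out --targets '[[0,[0,0,2],[0,0,0]],[0,[-0.1,0,2],[0,0,0]],[0,[0,-0.1,1.2],[0,0,0]],[0,[0,0,0.5],[0,0,0]],[0,[0,0,0],[0,0,0]],[0,[0,0,0],[0,0,0]],[0,[0,0,0],[0,0,0]]]'

```text
time: 14.4
eef_pos: [362.0, -306.7, 19.0]
eef_rot: [0.317, 0.949, -0.001, 0.001]
contact_force: [0.1, -0.5, -1.0]
gripper_width: 24.6
gripper_force: 61.1
```

>>> carry_out --targets '[[0,[0,0,0.1],[0,0,0]],[0,[0,0,0],[0,0,0]],[0,[0,0,0],[0,0,0]]]'

```text
time: 14.7
eef_pos: [361.4, -306.2, 17.1]
eef_rot: [0.317, 0.948, -0.0, 0.0]
contact_force: [0.1, 0.1, -1.7]
gripper_width: 24.1
gripper_force: 61.1
```

```bash
python3 - <<'E'
from rig import *
import cv2,numpy as np
a=capture("scene")["color"]; b=a[160:240,140:240]; a=a[205:285,90:190]
cv2.imwrite("pics/b2.png",cv2.resize(np.hstack([a,b]),None,fx=4,fy=4,interpolation=3)[...,::-1])
E
```

```text
(no output)
```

View pics/b2.png

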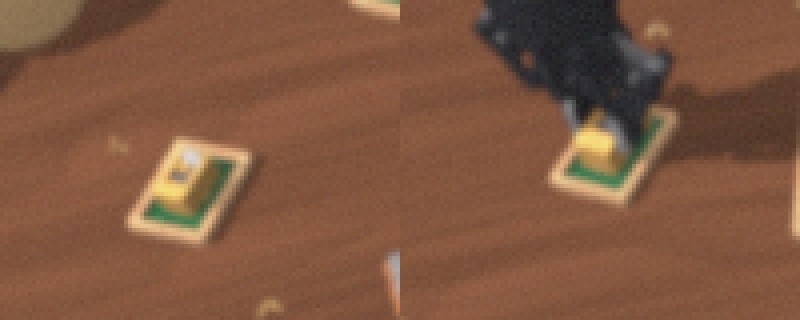

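Left: the smallest plane rests inside its tray (185,185). Right: the second plane is within its rest (605,150). Lowering to contact.

>>> carry_out --targets '[[0,[0,0,0.1],[0,0,0]],[0,[0,0,0.05],[0,0,0]],[0,[0,0,0],[0,0,0]],[0,[0,0,0],[0,0,0]]]'

```text
time: 15.15
eef_pos: [361.3, -306.1, 15.3]
eef_rot: [0.317, 0.948, 0.0, -0.0]
contact_force: [0.6, -0.3, -1.2]
gripper_width: 24.6
gripper_force: 61.1
```

>>> carry_out --targets '[[0,[0,0,0.05],[0,0,0]],[0,[0,0,0],[0,0,0]],[0,[0,0,0],[0,0,0]]]'

```text
time: 15.45
eef_pos: [361.3, -306.1, 15.3]
eef_rot: [0.317, 0.948, -0.0, 0.0]
contact_force: [-2.1, 1.0, 5.2]
gripper_width: 24.5
gripper_force: 61.6
```

>>> carry_out --targets '[[0.4,[0,0,0],[0,0,0]],[0.5,[0,0,0],[0,0,0]],[0.7,[0,0,0],[0,0,0]],[0.9,[0,0,0],[0,0,0]],[1,[0,0,0],[0,0,0]],[1,[0,0,-2],[0,0,0]],[1,[0,0,-4],[0,0,0]],[1,[0,0,-3],[0,0,0]]]'

```text
time: 16.25
eef_pos: [361.3, -306.1, 106.2]
eef_rot: [0.317, 0.948, -0.0, 0.0]
contact_force: [0.8, -0.1, 0.6]
gripper_width: 85.5
gripper_force: 0.0
```

```bash
python3 plan.py 1 444.5 172 100 2.726
```

```text
t 16.25 p [ 361.3 -306.1  106.2] w 85.5 F [ 0.8 -0.1  0.6] tilt [ 0. -0.] q [-0.84 -0.08 -0.27  1.37  0.   -0.2 ]
[[1.0,[1.7,3.3,0.0],[0.0,0.0,-0.14]],[1.0,[1.2,3.6,0.1],[0.0,0.0,-0.14]],[1.0,[0.7,3.6,0.0],[0.0,0.0,-0.14]],[1.0,[0.2,3.8,0.1],[0.0,0.0,-0.14]],[1.0,[-0.3,3.7,0.0],[0.0,0.0,-0.14]],[1.0,[-0.8,3.6,0.1],[0.0,0.0,-0.14]],[1.0,[-1.4,3.5,0.0],[0.0,0.0,-0.14]],[1.0,[-1.8,3.3,0.1],[0.0,0.0,-0.14]]]
[[1.0,[-2.2,2.9,0.0],[0.0,0.0,-0.14]],[1.0,[-2.7,2.7,0.1],[0.0,0.0,-0.13]],[1.0,[-2.9,2.2,0.0],[0.0,0.0,-0.14]],[1.0,[-3.3,1.9,0.1],[0.0,0.0,-0.13]],[1.0,[-3.45,1.36,0.01],[0.0,0.0,-0.14]]]
```

>>> carry_out --targets '[[1,[1.7,3.3,0],[0,0,-0.14]],[1,[1.2,3.6,0.1],[0,0,-0.14]],[1,[0.7,3.6,0],[0,0,-0.14]],[1,[0.2,3.8,0.1],[0,0,-0.14]],[1,[-0.3,3.7,0],[0,0,-0.14]],[1,[-0.8,3.6,0.1],[0,0,-0.14]],[1,[-1.4,3.5,0],[0,0,-0.14]],[1,[-1.8,3.3,0.1],[0,0,-0.14]]]'

```text
time: 17.05
eef_pos: [412.8, -10.0, 101.0]
eef_rot: [-0.238, 0.971, -0.0, 0.001]
contact_force: [0.9, -0.1, 0.4]
gripper_width: 85.3
gripper_force: 0.0
```

>>> carry_out --targets '[[1,[-2.2,2.9,0],[0,0,-0.14]],[1,[-2.7,2.7,0.1],[0,0,-0.13]],[1,[-2.9,2.2,0],[0,0,-0.14]],[1,[-3.3,1.9,0.1],[0,0,-0.13]],[1,[-3.4,1.4,0],[0,0,-0.14]],[1,[0,0,0],[0,0,0]],[1,[0,0,0],[0,0,0]],[1,[0,0,0],[0,0,0]]]'

```text
time: 17.85
eef_pos: [443.6, 171.0, 98.7]
eef_rot: [-0.545, 0.838, -0.0, -0.0]
contact_force: [-0.1, -0.1, 0.5]
gripper_width: 85.2
gripper_force: 0.0
```

```bash
python3 plan.py 1 444.5 172 11 2.726
```

```text
t 17.85 p [443.6 171.   98.7] w 85.2 F [-0.1 -0.1  0.5] tilt [-0.    -0.001] q [ 0.23 -0.07 -0.28  1.36 -0.   -0.93]
[[1.0,[-0.1,0.0,4.4],[0.0,0.0,0.0]],[1.0,[-0.03,-0.04,4.37],[0.0,0.0,0.0]]]
```

>>> carry_out --targets '[[1,[-0.1,0,3.5],[0,0,0]],[1,[0,0,3.5],[0,0,0]],[1,[0,0,1.2],[0,0,0]],[1,[0,0,0.6],[0,0,0]],[1,[0,0,0],[0,0,0]],[1,[0,0,0],[0,0,0]],[1,[0,0,0],[0,0,0]]]'

```text
time: 18.55
eef_pos: [445.9, 172.9, 12.7]
eef_rot: [-0.546, 0.838, -0.001, 0.002]
contact_force: [0.1, -0.4, 0.8]
gripper_width: 85.2
gripper_force: 0.0
```

>>> carry_out --targets '[[0.6,[0,0,0],[0,0,0]],[0.5,[0,0,0],[0,0,0]],[0.3,[0,0,0],[0,0,0]],[0,[0,0,0],[0,0,0]],[0,[0,0,0],[0,0,0]],[0,[0,0,0],[0,0,0]],[0,[0,0,0],[0,0,0]]]'

```text
time: 19.25
eef_pos: [444.9, 172.8, 11.4]
eef_rot: [-0.546, 0.838, -0.0, 0.001]
contact_force: [0.7, 0.0, 3.8]
gripper_width: 30.8
gripper_force: 61.5
```

```bash
python3 plan.py 0 482 452.5 74 1.926 38; python3 - <<'E'
from rig import *
import cv2
c=capture("scene")["color"][120:220,310:430]; cv2.imwrite("pics/c1.png",cv2.resize(c,None,fx=5,fy=5,interpolation=3)[...,::-1])
E
```

```text
t 19.25 p [444.9 172.8  11.4] w 30.8 F [0.7 0.  3.8] tilt [0.001 0.   ] q [ 0.23 -0.01 -0.4   1.18  0.   -0.93]
[[0.0,[-3.4,1.0,-0.8],[0.0,0.0,0.1]],[0.0,[-3.3,1.3,-0.8],[0.0,0.0,0.1]],[0.0,[-3.1,1.6,-0.7],[0.0,0.0,0.1]],[0.0,[-2.9,2.0,-0.8],[0.0,0.0,0.1]],[0.0,[-2.8,2.2,-0.8],[0.0,0.0,0.1]],[0.0,[-2.5,2.5,-0.8],[0.0,0.0,0.1]],[0.0,[-2.2,2.7,-0.8],[0.0,0.0,0.1]],[0.0,[-1.95,2.95,-0.75],[0.0,0.0,0.1]]]
```

View pics/c1.png

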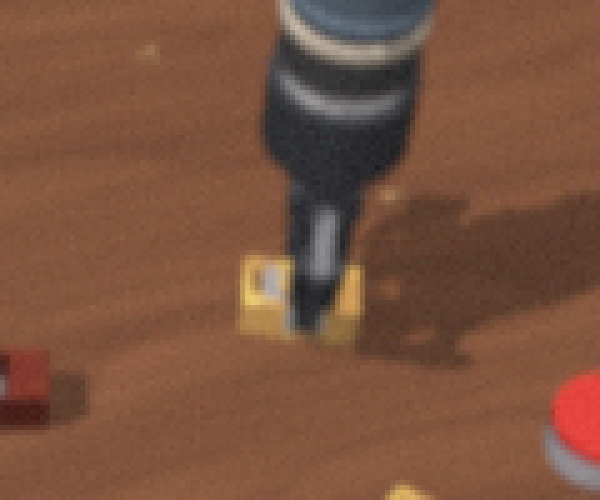

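The third plane is gripped at its middle (crop (305,300)). Lift, then carry.

>>> carry_out --targets '[[0,[0,0,-1.4],[0,0,0]],[0,[0,0,-2.5],[0,0,0]],[0,[0,0,-2.5],[0,0,0]],[0,[0,0,0],[0,0,0]]]'

```text
time: 19.7
eef_pos: [446.6, 173.3, 78.4]
eef_rot: [-0.546, 0.838, -0.001, 0.003]
contact_force: [1.6, -0.2, -2.2]
gripper_width: 30.8
gripper_force: 61.0
```

>>> carry_out --targets '[[0,[-3.4,1.0,0],[0,0,0.1]],[0,[-3.3,1.3,0],[0,0,0.1]],[0,[-3.1,1.6,0],[0,0,0.1]],[0,[-2.9,2.0,0],[0,0,0.1]],[0,[-2.8,2.2,0],[0,0,0.1]],[0,[-2.5,2.5,0],[0,0,0.1]],[0,[-2.2,2.7,0],[0,0,0.1]],[0,[-2.0,2.9,0],[0,0,0.1]]]'

```text
time: 20.5
eef_pos: [480.9, 452.7, 72.2]
eef_rot: [-0.175, 0.985, -0.001, -0.002]
contact_force: [0.7, 0.3, -2.5]
gripper_width: 30.6
gripper_force: 60.9
```

>>> carry_out --targets '[[0,[0,0,0],[0,0,0]],[0,[0,0,0],[0,0,0]],[0,[0,0,0],[0,0,0]]]'

```text
time: 20.8
eef_pos: [481.3, 450.8, 73.3]
eef_rot: [-0.177, 0.984, -0.001, -0.001]
contact_force: [-1.5, 0.5, -1.6]
gripper_width: 30.6
gripper_force: 61.0
```

```bash
python3 plan.py 0 482 452.5 19 1.926 15
```

```text
t 20.8 p [481.3 450.8  73.3] w 30.6 F [-1.5  0.5 -1.6] tilt [-0.002 -0.002] q [ 0.65  0.42  0.23  1.38 -0.    0.3 ]
[[0.0,[0.0,0.0,1.4],[0.0,0.0,0.0]],[0.0,[-0.1,0.1,1.3],[0.0,0.0,0.0]],[0.0,[0.0,0.0,1.4],[0.0,0.0,0.0]],[0.0,[-0.04,0.04,1.33],[0.0,0.0,0.0]]]
```

>>> carry_out --targets '[[0,[0,0,2],[0,0,0]],[0,[-0.1,0.1,2],[0,0,0]],[0,[0,0,1.0],[0,0,0]],[0,[0,0,0.5],[0,0,0]],[0,[0,0,0],[0,0,0]],[0,[0,0,0],[0,0,0]],[0,[0,0,0],[0,0,0]]]'

```text
time: 21.5
eef_pos: [483.6, 453.9, 21.4]
eef_rot: [-0.177, 0.984, 0.001, 0.001]
contact_force: [0.9, 0.0, -1.3]
gripper_width: 30.7
gripper_force: 60.9
```

>>> carry_out --targets '[[0,[0,0,0.1],[0,0,0]],[0,[0,0,0],[0,0,0]],[0,[0,0,0],[0,0,0]]]'

```text
time: 21.8
eef_pos: [482.8, 453.6, 19.1]
eef_rot: [-0.177, 0.984, 0.0, 0.0]
contact_force: [-0.1, 0.3, -2.8]
gripper_width: 30.6
gripper_force: 60.9
```

```bash
python3 - <<'E'
from rig import *
import cv2,numpy as np
a=capture("scene")["color"]; b=a[130:210,415:515]; a=a[160:240,140:240]
cv2.imwrite("pics/c2.png",cv2.resize(np.hstack([a,b]),None,fx=4,fy=4,interpolation=3)[...,::-1])
E
```

```text
(no output)
```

View pics/c2.png

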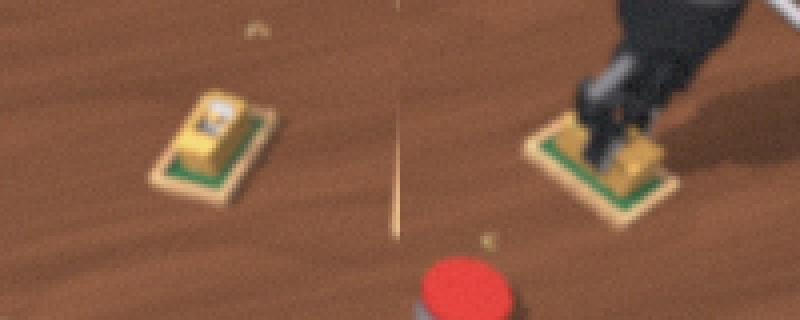

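The second plane is seated in its rest (left, (212,140)). The third is aligned inside its rest (right, (610,155)). Lowering.

>>> carry_out --targets '[[0,[0,0,0.2],[0,0,0]],[0,[0,0,0.1],[0,0,0]],[0,[0,0,0],[0,0,0]],[0,[0,0,0],[0,0,0]]]'

```text
time: 22.25
eef_pos: [482.6, 453.4, 15.6]
eef_rot: [-0.177, 0.984, -0.0, -0.0]
contact_force: [-0.2, -0.2, -2.5]
gripper_width: 30.6
gripper_force: 61.0
```

>>> carry_out --targets '[[0,[0,0,0.05],[0,0,0]],[0,[0,0,0],[0,0,0]],[0,[0,0,0],[0,0,0]]]'

```text
time: 22.55
eef_pos: [482.8, 453.4, 15.5]
eef_rot: [-0.177, 0.984, 0.0, 0.0]
contact_force: [-0.0, -1.2, -1.4]
gripper_width: 30.5
gripper_force: 61.1
```

>>> carry_out --targets '[[0,[0,0,0.05],[0,0,0]],[0,[0,0,0],[0,0,0]],[0,[0,0,0],[0,0,0]]]'

```text
time: 22.85
eef_pos: [482.7, 453.4, 15.4]
eef_rot: [-0.177, 0.984, 0.0, 0.0]
contact_force: [-3.0, -1.5, 3.5]
gripper_width: 30.5
gripper_force: 61.5
```

>>> carry_out --targets '[[0.45,[0,0,0],[0,0,0]],[0.6,[0,0,0],[0,0,0]],[0.8,[0,0,0],[0,0,0]],[1,[0,0,0],[0,0,0]],[1,[0,0,0],[0,0,0]],[1,[0,0,-2],[0,0,0]],[1,[0,0,-4],[0,0,0]],[1,[0,0,-3],[0,0,0]]]'

```text
time: 23.65
eef_pos: [482.8, 453.5, 106.2]
eef_rot: [-0.177, 0.984, 0.0, 0.0]
contact_force: [0.4, 0.7, 0.8]
gripper_width: 85.1
gripper_force: 0.0
```

```bash
python3 plan.py 1 631 178.5 100 2.204
```

```text
t 23.65 p [482.8 453.5 106.2] w 85.1 F [0.4 0.7 0.8] tilt [0. 0.] q [0.65 0.41 0.28 1.44 0.   0.3 ]
[[1.0,[-0.6,-4.4,0.1],[0.0,0.0,-0.04]],[1.0,[-0.5,-4.5,0.1],[0.0,0.0,-0.04]],[1.0,[-0.2,-4.4,0.1],[0.0,0.0,-0.04]],[1.0,[-0.1,-4.5,0.1],[0.0,0.0,-0.04]],[1.0,[0.1,-4.4,0.0],[0.0,0.0,-0.04]],[1.0,[0.3,-4.5,0.1],[0.0,0.0,-0.04]],[1.0,[0.4,-4.43,0.11],[0.0,0.0,-0.04]]]
```

>>> carry_out --targets '[[1,[-0.6,-4.4,0.1],[0,0,-0.04]],[1,[-0.5,-4.5,0.1],[0,0,-0.04]],[1,[-0.2,-4.4,0.1],[0,0,-0.04]],[1,[-0.1,-4.5,0.1],[0,0,-0.04]],[1,[0.1,-4.4,0],[0,0,-0.04]],[1,[0.3,-4.5,0.1],[0,0,-0.04]],[1,[0.4,-4.4,0.1],[0,0,-0.04]]]'

```text
time: 24.35
eef_pos: [631.6, 177.0, 99.0]
eef_rot: [-0.313, 0.95, -0.0, 0.0]
contact_force: [0.6, 1.4, -1.2]
gripper_width: 85.4
gripper_force: 0.0
```

>>> carry_out --targets '[[1,[0,0,0],[0,0,0]],[1,[0,0,0],[0,0,0]],[1,[0,0,0],[0,0,0]]]'

```text
time: 24.65
eef_pos: [630.4, 179.5, 98.8]
eef_rot: [-0.313, 0.95, 0.0, -0.0]
contact_force: [-0.3, -0.4, 0.2]
gripper_width: 85.4
gripper_force: 0.0
```

```bash
python3 plan.py 1 631 178.5 11 2.204
```

```text
t 24.65 p [630.4 179.5  98.8] w 85.4 F [-0.3 -0.4  0.2] tilt [-0.  0.] q [ 0.17  0.4   0.25  1.42  0.   -0.46]
[[1.0,[0.0,-0.1,4.4],[0.0,0.0,0.0]],[1.0,[0.01,-0.02,4.38],[0.0,0.0,0.0]]]
```

>>> carry_out --targets '[[1,[0,-0.1,3.5],[0,0,0]],[1,[0,0,3.5],[0,0,0]],[1,[0,0,1.2],[0,0,0]],[1,[0,0,0.6],[0,0,0]],[1,[0,0,0],[0,0,0]],[1,[0,0,0],[0,0,0]],[1,[0,0,0],[0,0,0]]]'

```text
time: 25.35
eef_pos: [633.0, 178.4, 13.2]
eef_rot: [-0.312, 0.95, -0.0, 0.002]
contact_force: [-0.6, -0.2, 0.7]
gripper_width: 85.3
gripper_force: 0.0
```

>>> carry_out --targets '[[0.7,[0,0,0],[0,0,0]],[0.5,[0,0,0],[0,0,0]],[0.4,[0,0,0],[0,0,0]],[0,[0,0,0],[0,0,0]],[0,[0,0,0],[0,0,0]],[0,[0,0,0],[0,0,0]],[0,[0,0,0],[0,0,0]]]'

```text
time: 26.05
eef_pos: [632.1, 177.8, 11.5]
eef_rot: [-0.312, 0.95, -0.0, 0.001]
contact_force: [0.6, -0.9, 3.6]
gripper_width: 37.2
gripper_force: 63.1
```

```bash
python3 plan.py 0 420.5 -156 74 1.30 36; python3 - <<'E'
from rig import *
import cv2
import numpy as np
a=capture("scene")["color"]; b=a[130:230,415:515]; a=a[180:280,340:460]
cv2.imwrite("pics/d1.png",cv2.resize(np.hstack([a,b]),None,fx=3.6,fy=3.6,interpolation=3)[...,::-1])
E
```

```text
t 26.05 p [632.1 177.8  11.5] w 37.2 F [ 0.6 -0.9  3.6] tilt [ 0.001 -0.   ] q [ 0.17  0.44  0.13  1.25 -0.   -0.46]
[[0.0,[3.1,-1.2,-0.5],[0.0,0.0,0.08]],[0.0,[2.9,-1.4,-0.5],[0.0,0.0,0.08]],[0.0,[2.9,-1.7,-0.6],[0.0,0.0,0.07]],[0.0,[2.7,-1.9,-0.5],[0.0,0.0,0.08]],[0.0,[2.5,-2.0,-0.5],[0.0,0.0,0.07]],[0.0,[2.5,-2.3,-0.5],[0.0,0.0,0.08]],[0.0,[2.2,-2.4,-0.6],[0.0,0.0,0.07]],[0.0,[2.0,-2.6,-0.5],[0.0,0.0,0.08]]]
[[0.0,[1.8,-2.7,-0.5],[0.0,0.0,0.07]],[0.0,[1.7,-2.9,-0.5],[0.0,0.0,0.08]],[0.0,[1.4,-3.0,-0.6],[0.0,0.0,0.07]],[0.0,[1.18,-3.04,-0.48],[0.0,0.0,0.08]]]
```

View pics/d1.png

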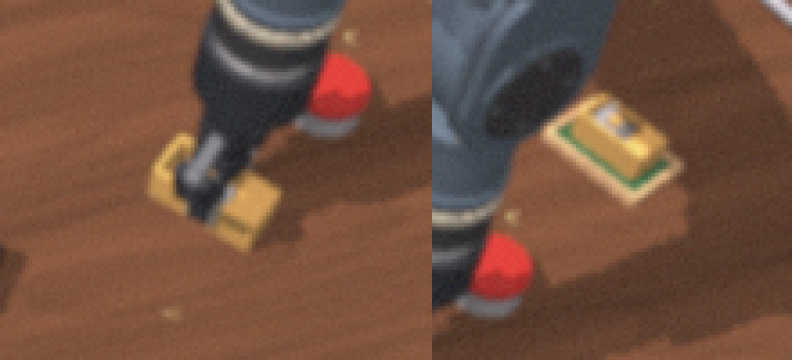

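The third plane is seated in its rest (right). The largest is gripped at its middle (left, (210,190)). Lift and carry.

>>> carry_out --targets '[[0,[0,0,-1.4],[0,0,0]],[0,[0,0,-2.5],[0,0,0]],[0,[0,0,-2.5],[0,0,0]],[0,[0,0,0],[0,0,0]]]'

```text
time: 26.5
eef_pos: [633.4, 178.7, 78.8]
eef_rot: [-0.312, 0.95, -0.0, 0.003]
contact_force: [0.8, 0.3, -2.5]
gripper_width: 36.6
gripper_force: 62.5
```

>>> carry_out --targets '[[0,[3.1,-1.2,0],[0,0,0.08]],[0,[2.9,-1.4,0],[0,0,0.08]],[0,[2.9,-1.7,0],[0,0,0.07]],[0,[2.7,-1.9,0],[0,0,0.08]],[0,[2.5,-2.0,0],[0,0,0.07]],[0,[2.5,-2.3,0],[0,0,0.08]],[0,[2.2,-2.4,0],[0,0,0.07]],[0,[2.0,-2.6,0],[0,0,0.08]]]'

```text
time: 27.3
eef_pos: [488.1, -45.0, 72.6]
eef_rot: [-0.011, 1.0, 0.001, -0.002]
contact_force: [0.5, -0.7, -3.1]
gripper_width: 36.7
gripper_force: 62.4
```

>>> carry_out --targets '[[0,[1.8,-2.7,0],[0,0,0.07]],[0,[1.7,-2.9,0],[0,0,0.08]],[0,[1.4,-3.0,0],[0,0,0.07]],[0,[1.2,-3.0,0],[0,0,0.08]],[0,[0,0,0],[0,0,0]],[0,[0,0,0],[0,0,0]],[0,[0,0,0],[0,0,0]]]'

```text
time: 28.0
eef_pos: [419.5, -154.5, 73.8]
eef_rot: [0.136, 0.991, 0.001, -0.001]
contact_force: [-0.3, 0.2, -3.8]
gripper_width: 36.9
gripper_force: 62.3
```

```bash
python3 plan.py 0 420.5 -156 19 1.30 15
```

```text
t 28.0 p [ 419.5 -154.5   73.8] w 36.9 F [-0.3  0.2 -3.8] tilt [-0.001  0.002] q [-0.5  -0.13 -0.39  1.32  0.   -0.23]
[[0.0,[0.0,0.0,1.4],[0.0,0.0,0.0]],[0.0,[-0.1,-0.1,1.3],[0.0,0.0,0.0]],[0.0,[0.0,0.0,1.4],[0.0,0.0,0.0]],[0.0,[-0.05,-0.03,1.38],[0.0,0.0,0.0]]]
```

>>> carry_out --targets '[[0,[0,0,2],[0,0,0]],[0,[-0.1,-0.1,2],[0,0,0]],[0,[0,0,1.0],[0,0,0]],[0,[0,0,0.5],[0,0,0]],[0,[0,0,0],[0,0,0]],[0,[0,0,0],[0,0,0]],[0,[0,0,0],[0,0,0]]]'

```text
time: 28.7
eef_pos: [421.4, -157.1, 20.9]
eef_rot: [0.137, 0.991, -0.0, 0.001]
contact_force: [0.4, 0.1, -3.4]
gripper_width: 36.8
gripper_force: 62.3
```

>>> carry_out --targets '[[0,[0,0,0.1],[0,0,0]],[0,[0,0,0],[0,0,0]],[0,[0,0,0],[0,0,0]]]'

```text
time: 29.0
eef_pos: [420.6, -156.9, 19.1]
eef_rot: [0.137, 0.991, -0.0, 0.0]
contact_force: [-1.3, 0.6, -3.6]
gripper_width: 36.7
gripper_force: 62.3
```

```bash
python3 - <<'E'
from rig import *
import cv2,numpy as np
a=capture("scene")["color"][155:245,195:315]
cv2.imwrite("pics/d2.png",cv2.resize(a,None,fx=4,fy=4,interpolation=3)[...,::-1])
E
```

```text
(no output)
```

View pics/d2.png

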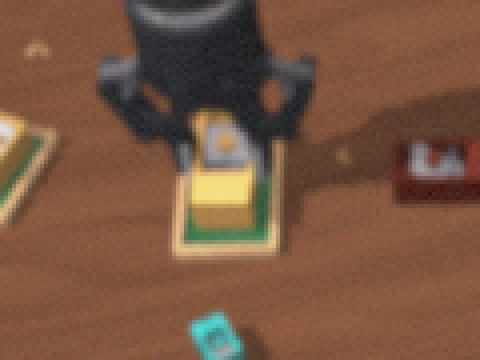

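The largest plane is inside its rest (crop (228,185)) with felt showing in front and at the sides. Lowering.

>>> carry_out --targets '[[0,[0,0,0.2],[0,0,0]],[0,[0,0,0.1],[0,0,0]],[0,[0,0,0],[0,0,0]],[0,[0,0,0],[0,0,0]]]'

```text
time: 29.45
eef_pos: [420.4, -156.7, 15.7]
eef_rot: [0.137, 0.991, 0.0, -0.0]
contact_force: [0.7, -0.2, -4.5]
gripper_width: 36.8
gripper_force: 62.5
```

>>> carry_out --targets '[[0,[0,0,0.05],[0,0,0]],[0,[0,0,0],[0,0,0]],[0,[0,0,0],[0,0,0]]]'

```text
time: 29.75
eef_pos: [420.5, -156.7, 15.4]
eef_rot: [0.137, 0.991, -0.0, 0.0]
contact_force: [0.7, -0.1, -2.1]
gripper_width: 36.4
gripper_force: 62.4
```

>>> carry_out --targets '[[0,[0,0,0.05],[0,0,0]],[0,[0,0,0],[0,0,0]],[0,[0,0,0],[0,0,0]]]'

```text
time: 30.05
eef_pos: [420.6, -156.8, 15.4]
eef_rot: [0.137, 0.991, -0.0, 0.0]
contact_force: [-1.6, 1.6, 2.1]
gripper_width: 36.8
gripper_force: 63.0
```

Contact on the felt. Release, rise and back off so the view is clear.

>>> carry_out --targets '[[0.5,[0,0,0],[0,0,0]],[0.6,[0,0,0],[0,0,0]],[0.8,[0,0,0],[0,0,0]],[1,[0,0,0],[0,0,0]],[1,[0,0,0],[0,0,0]],[1,[0,0,-2],[0,0,0]],[1,[0,0,-4],[0,0,0]],[1,[0,0,-4],[0,0,0]]]'

```text
time: 30.85
eef_pos: [419.5, -156.2, 114.8]
eef_rot: [0.137, 0.991, 0.0, -0.001]
contact_force: [1.8, -0.3, -0.1]
gripper_width: 85.1
gripper_force: 0.0
```

>>> carry_out --targets '[[1,[0,4,-3],[0,0,0]],[1,[0,4,-3],[0,0,0]],[1,[0,4,0],[0,0,0]],[1,[0,4,0],[0,0,0]],[1,[0,4,0],[0,0,0]],[1,[0,4,0],[0,0,0]],[1,[0,0,0],[0,0,0]],[1,[0,0,0],[0,0,0]]]'

```text
time: 31.65
eef_pos: [485.5, 74.9, 174.6]
eef_rot: [0.136, 0.991, -0.0, -0.0]
contact_force: [-0.0, -0.3, -0.4]
gripper_width: 85.4
gripper_force: 0.0
```

```bash
python3 - <<'E'
from rig import *
import cv2,numpy as np
a=capture("scene")["color"][120:300,110:510]
cv2.imwrite("pics/e.png",cv2.resize(a,None,fx=2,fy=2,interpolation=3)[...,::-1])
E
```

```text
(no output)
```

View pics/e.png

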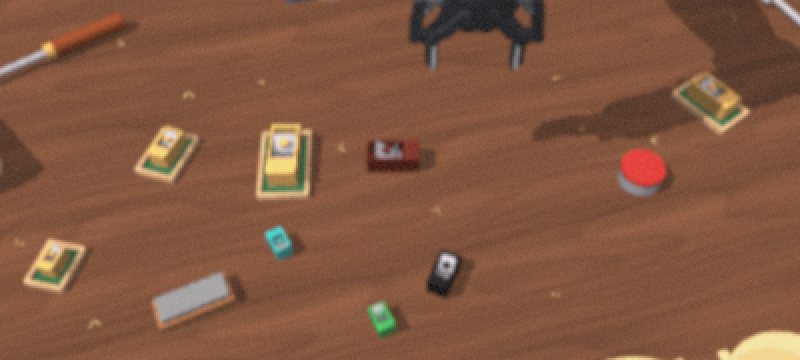

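All four brass planes sit inside their rests: crop (55,260), (167,150), (285,155) and (712,97). The rosewood, ebony and look-alike planes haven't moved. Contact heights were all about 4 mm above the grasp heights, which matches flat seating on the felt. Handing in.

```bash
python3 -c "
from rig import *
print(sign_off())"
```

```text
the job is handed in; nothing more can be done
None
```

All four brass finger planes were set down in their matching rests, smallest to largest, in about 32 s of robot time, and the job is handed in; the wooden planes and look-alikes were not touched.

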